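# Vent the water filter and take the cap off the spent canister

## Robot

A 7-joint arm with a two-finger parallel gripper is mounted at the origin on the work surface. World frame = base frame: x ahead of the robot, y to its left, z up, the work surface at z = 0. Lengths are in m, angles in rad, forces in N, time in s.
With the tool pointing down it reaches from about 0.425 to 0.925 m from the base axis. Payload 6.8 kg.
Tool frame: the origin (TCP) lies at the very end of the fingers, on their centre line; the grasp point (between the pads) lies 19 mm behind it; z points along the fingers, y is the line along which they close (so a half turn about z gives the same grasp; the last joint's range is limited). The gripper opens to 85 mm and grips with 20 to 120 N. Pads are 22 mm wide; open, the fingers measure 114 mm over their backs; the gripper's body (76 mm by 85 mm) begins 54 mm behind the grasp point. The pads swing forward as they close: fully open they stand 13 mm farther back than shut.
Start: joints at [0.992, 0.477, 0.022, 1.555, -0.011, 1.109, -0.083], TCP at [0.306, -0.602, 0.231] pointing down, gripper open.
Joint ranges: [-2.96, 2.96], [-0.34, 2.1], [-1.41, 1.46], [0.24, 2.44], [-1.37, 4.51], [0.17, 1.92], [-2.96, 2.96]. Speed limits (rad/s): [2.39, 2.39, 3.14, 3.14, 3.14, 3.14, 3.14].

## Interface

Orientations are given as a unit quaternion [w, x, y, z].
In Python, from station import telemetry, viewer, job, search_frame, cut_out gives the robot as it stands. The module is installed in compiled form; this text tells all that it offers.
- The arm moves only by the shell command python3 -m crank 'ROWS' [FORCE]. ROWS is JSON, a list of rows, each an object with "delta_rot": the turn, a rotation vector about the tool's x, y, z in degrees, a list of three; "xyz": the shift along the tool's x, y, z in m, a list of three; "fingers": the gripper command: -1 is fully open, 1 is shut, values between are in proportion. In form: [{"delta_rot": [ax, ay, az], "xyz": [dx, dy, dz], "fingers": fingers}, ...]. A call has 1 to 10 rows; each row is the pose to reach, as a shift and turn from the pose commanded when the call began, along the tool's axes at that moment; what a row does not reach only later rows make up. A row lasts 1/10 s, in which the tool goes at most 50 mm and 8.59 degrees, less where a joint would pass 70% of its speed; a pose out of reach is approached as far as the arm can. A call with a gripper value outside its range is refused whole. The fingers move at their own pace and stop on an object; FORCE is the grip in N (left out, the last holds). Time passes only in rows, so rows that repeat a pose let the fingers close. It gives the time, the measured TCP pose, the force, the opening and the grip force at its end, in the units of the state.
- telemetry.get_obs(): the state, without advancing time (a new reading comes with each control period).
- viewer.read_camera(name): name is "scene" or "top" or "wrist"; returns a dict with "img" (420x560x3 uint8, red, green, blue), "fx", "fy", "cx", "cy" (pixels), "origin" and "rotation" of the camera in the world. Camera axes: x right, y up, looking along -z (the intrinsics and any distortion apply to the point x, -y, -z); pixel columns grow to the right and rows downward; lengths in m; the calibration is good to about 2 mm. A picture is of the moment at which its call begins. There is no depth.
- job.hand_in(): hands the job in; it is judged then, once.
Trained networks look in the newest picture that a camera, given by its name, has taken for a name from the list of things; names that differ only in an ending like _2 or _b are one class to them, and where a whole thing is asked for, a point or a joint stands for the part that bears it (a point fixed in the world has none). Each returns a list of dicts, best first, with "score" (0 to 1); they miss things now and then, are a little off and sometimes report something else, mostly with a low value. They report only what shows in the picture. A call takes as long as a camera call.
- search_frame(camera, thing): "pixel" ([column, row] in pixels, amid what is visible of it).
- cut_out(camera, thing): "pixels" (420x560 bool, what is visible of it) and "pixel" ([column, row] in pixels, amid what is visible of it).
The state is a dict: "t": time; "q": joint angles; "joint_vel": joint speeds; "joint_torque": joint torques, N m; "eef_pos": TCP position; "tool_rot": TCP orientation; "contact_force": force on the tool from outside, world axes, zero at the start; "torque": the same for the moment, N m; "gripper_width": opening from 0.0 (shut) to 1.0 (fully open); "grasp_force": force on a finger pad.
Only numpy, scipy, OpenCV 4.12 (cv2) and the standard library are available. Lean on these libraries where they do the work, as an engineer would, in place of code of your own. Each camera call takes 0.05 s, during which the arm holds its last target. There are 200 camera calls.

## Task

The filter canister with the red collar is spent. First let the pressure out: press the tap's spring lever all the way down to its stop, keep it there for about a second and let it come back up; then unscrew the cap of the red-collared canister and lift it straight up about 5 cm, and finish still holding it there in the gripper, level, above its canister so that it drips back in. The two canisters have opposite threads and nothing shows which one has the left-hand thread, so try the cap one way and, if it will not turn, the other; leave the green-collared canister's cap done up and don't push the things on the counter about.

Things in the scene. Friction and masses are not known exactly. Their poses are not given: they have to be found in the camera images.
- station: water filter set, fixed: white base 170 mm (x) by 405 mm (y: -190 to 215 mm), 35 mm high, with two steel canisters on it, 86 mm across, axes at x = 0, y = 15 and -115 mm. Origin on the counter, on the line of the canisters and the tap; z up. Place and yaw vary
- spout (a point): mouth of the chrome tap's spout, 98 mm above the counter, at x = 115, y = 160 mm of the station; the spout arches up to 156 mm; the tap's column stands at x = 0, y = 160 mm, 131 mm high; its black lever points to the station's -x
- lever (a joint): the tap's spring lever: 0 rad at rest (up), 0.30 rad pressed right down to its stop; hinged level about an axis along the station's y, through x = 0, y = 160 mm, 122 mm above the counter; it springs back when let go. At the pad it takes about 4 N to start it and 8 N to hold it on the stop
- lever_pad (a point): middle of the black lever's rubber pad, on its upper face, where it is pressed: 62 mm from the hinge towards the station's -x, about 135 mm above the counter at rest, going down 18 mm to the stop; the lever is 30 mm wide, 7 mm thick and ends 22 mm beyond this point; from above, nothing stands over it
- collar_red: red plastic ring, 100 mm across and 16 mm high, fixed round the body of the spent canister, whose cap is to come off; origin at the centre of its underside, on the canister's axis, 85 mm above the counter. In which of the two places it is varies
- collar_green: green ring of the same size round the other canister, which is to stay shut; origin likewise
- cap_1: one of two like blue screw caps, 62 mm across, 32 mm tall, about 80 g, with a raised white mark on top along its own x axis; origin at the centre of its underside, 153 mm above the counter when screwed down (top at 185 mm); either canister may carry it. The cap to take off is the one above the red collar. The canister leaves room for fingertips that stay above the cap's underside
- cap_2: the other cap, alike in every way. Turned the tightening way a cap stops dead within 0.1 rad (at 20 to 40 N of grip the fingers then slip round it); turned the loosening way it runs freely, rises 6 mm over the first 1.15 rad and is then free to lift straight off; near 1.6 rad it meets a stop, where it still lifts off. Pulled up before 1.15 rad it holds
- beaker: small steel beaker, 60 mm across and 65 mm tall, loose, standing on the drip tray under the spout; origin at the centre of its underside
- candle: spare white filter candle, 42 mm foot, 28 mm stem, 104 mm tall, loose, standing beside the filter set at the end away from the tap; origin at the centre of its underside
- mug_blue: blue mug, 78 mm across, 90 mm tall, loose, on the counter; origin at the centre of its underside
- mug_green: green mug, 78 mm across, 90 mm tall, loose, on the counter; origin at the centre of its underside
- soap_bottle: white washing-up soap bottle, 56 mm across, 160 mm tall, loose; origin at the centre of its underside
- spice_jar: amber jar with a green lid, 48 mm across, 85 mm tall, loose; origin at the centre of its underside
- bowl: white bowl, 120 mm across, 50 mm tall, loose; origin at the centre of its underside

How it is judged:
On the way, in this order (a step that is already met when the one before it is completed fails the run):
1. the tap's lever is pressed down to its stop and kept there, both caps still screwed down (value of joint lever above 0.26 rad and height (world z) of each of cap_1, cap_2 below 0.157 m), for 0.5 s.
2. the lever has come back up, and the cap over the red collar is unscrewed and lifted clear of its neck in the fingers (value of joint lever below 0.06 rad and ((height (world z) of cap_1 above 0.178 m and horizontal distance between cap_1 and collar_red below 0.05 m and contact force between the fingers and cap_1 above 2 N and horizontal distance between cap_2 and collar_green below 0.02 m) or (height (world z) of cap_2 above 0.178 m and horizontal distance between cap_2 and collar_red below 0.05 m and contact force between the fingers and cap_2 above 2 N and horizontal distance between cap_1 and collar_green below 0.02 m))), for 0.2 s.
At the end, for the whole second after the job is handed in: the red-collared canister's cap is held still in the fingers, 35 to 100 mm above its seat, within 40 mm of its canister's axis, within 0.3 rad of level, carried by nothing else; the lever is back up (under 0.06 rad); the other cap is still screwed down (moved under 6 mm) (value of joint lever below 0.06 rad and ((height (world z) of cap_1 between 0.188 and 0.253 m and horizontal distance between cap_1 and collar_red below 0.04 m and angle between cap_1's own z axis and vertical below 0.3 rad and contact force between the fingers and cap_1 above 3 N and linear speed of cap_1 below 0.03 m/s and contact force between cap_1 and station below 0.2 N and contact force between cap_1 and cap_2 below 0.2 N and horizontal distance between cap_2 and collar_green below 0.008 m and height (world z) of cap_2 below 0.157 m and distance of cap_2 from where it was at the start of the episode below 0.006 m) or (height (world z) of cap_2 between 0.188 and 0.253 m and horizontal distance between cap_2 and collar_red below 0.04 m and angle between cap_2's own z axis and vertical below 0.3 rad and contact force between the fingers and cap_2 above 3 N and linear speed of cap_2 below 0.03 m/s and contact force between cap_2 and station below 0.2 N and contact force between cap_2 and cap_1 below 0.2 N and horizontal distance between cap_1 and collar_green below 0.008 m and height (world z) of cap_1 below 0.157 m and distance of cap_1 from where it was at the start of the episode below 0.006 m))); the arm keeps its last pose, push and grip.
It fails at once if a thing standing about is pushed more than 30 mm or knocked over ((distance of beaker from where it was at the start of the episode above 0.03 m or angle between beaker's own z axis and vertical above 0.6 rad) or (distance of candle from where it was at the start of the episode above 0.03 m or angle between candle's own z axis and vertical above 0.6 rad) or (distance of mug_blue from where it was at the start of the episode above 0.03 m or angle between mug_blue's own z axis and vertical above 0.6 rad) or (distance of mug_green from where it was at the start of the episode above 0.03 m or angle between mug_green's own z axis and vertical above 0.6 rad) or (distance of soap_bottle from where it was at the start of the episode above 0.03 m or angle between soap_bottle's own z axis and vertical above 0.6 rad) or (distance of spice_jar from where it was at the start of the episode above 0.03 m or angle between spice_jar's own z axis and vertical above 0.6 rad) or (distance of bowl from where it was at the start of the episode above 0.03 m or angle between bowl's own z axis and vertical above 0.6 rad)).
It fails at once if the green-collared canister's cap is unscrewed ((horizontal distance between cap_1 and collar_green below 0.05 m and height (world z) of cap_1 above 0.158 m) or (horizontal distance between cap_2 and collar_green below 0.05 m and height (world z) of cap_2 above 0.158 m)).
It also fails if it takes over 51 s, if anything falls off the work surface, if the arm or the gripper's body presses on something with over 40 N, if the wrist force passes 120 N, or if a joint passes its speed limit or range.

## Working session

There is one attempt and no reset: what is moved stays moved. The work goes in short steps, Python scripts to look and compute and a shell command to move; the robot and the scene stay as the last step left them, time stands still between calls to the robot, and variables do not carry over. Pictures are saved under pics/ and viewed, at most 10 in all, crops included, and the job is handed in when it is done.

```bash
mkdir -p pics
cat > h.py <<'E'
import numpy as np, cv2
from station import telemetry, viewer, job, search_frame, cut_out
def pix2world(c,px,z):
    d=np.array([(px[0]-c['cx'])/c['fx'],-(px[1]-c['cy'])/c['fy'],-1.0])
    d=np.array(c['rotation']).reshape(3,3)@d; o=np.array(c['origin'])
    return o+d*(z-o[2])/d[2]
def proj(c,p):
    v=np.array(c['rotation']).reshape(3,3).T@(np.array(p)-np.array(c['origin']))
    return np.array([c['cx']+c['fx']*v[0]/-v[2],c['cy']-c['fy']*v[1]/-v[2]])
E
python3 - <<'E'
from h import *
print({k:np.round(v,3) for k,v in telemetry.get_obs().items()})
ims=[]
Z={'collar_red':.093,'collar_green':.093,'cap_1':.185,'lever_pad':.135,'beaker':.065,'candle':.1,'mug_blue':.05,'mug_green':.05,'soap_bottle':.08,'spice_jar':.05,'bowl':.03,'spout':.098}
for n in ['scene','top']:
    c=viewer.read_camera(n); print(n,c.keys(),c['fx'],np.round(c['origin'],3),np.round(c['rotation'],2).tolist())
    cv2.imwrite(f'pics/{n}.png',c['img'][:,:,::-1])
    for t,z in Z.items():
        for r in search_frame(n,t)[:3]:
            print(t,round(r['score'],2),np.round(r['pixel']),np.round(pix2world(c,r['pixel'],z),3))
E
```

```text
{'t': np.float64(0.0), 'q': array([ 0.992,  0.478,  0.022,  1.556, -0.012,  1.109, -0.083]), 'joint_vel': array([-0.   , -0.   ,  0.   ,  0.001,  0.001, -0.   , -0.   ]), 'joint_torque': array([-0.0000e+00, -5.9644e+01,  1.6080e+00, -2.8120e+01,  1.3000e-02,
        9.0000e-03, -0.0000e+00]), 'eef_pos': array([ 0.306, -0.601,  0.23 ]), 'tool_rot': array([-0.001,  0.972,  0.233, -0.   ]), 'contact_force': array([ 0.509,  0.506, -0.228]), 'torque': array([-0.024,  0.011, -0.042]), 'grasp_force': np.float64(0.0), 'gripper_width': np.float64(0.999)}
scene dict_keys(['img', 'fx', 'fy', 'cx', 'cy', 'origin', 'rotation']) 438.70338533108406 [ 1.182 -0.14   0.903] [0.72, 0.27, 0.22, 0.6]Traceback (most recent call last):
  File "<stdin>", line 10, in <module>
  File "h.py", line 5, in pix2world
    d=np.array(c['rotation']).reshape(3,3)@d; o=np.array(c['origin'])
      ~~~~~~~~~~~~~~~~~~~~~~~~~~~~~~~^^^^^
ValueError: cannot reshape array of size 4 into shape (3,3)
```

```bash
sed -i "s/np.array(c\['rotation'\]).reshape(3,3)/R(c['rotation'])/; 1a from scipy.spatial.transform import Rotation\ndef R(q): return Rotation.from_quat(np.roll(q,-1)).as_matrix()" h.py
cat > m.py <<'E'
from h import *
Z={'collar_red':.093,'collar_green':.093,'cap_1':.185,'lever_pad':.135,'beaker':.065,'candle':.1,'mug_blue':.05,'mug_green':.05,'soap_bottle':.08,'spice_jar':.05,'bowl':.03,'spout':.098}
for n in ['scene','top']:
    c=viewer.read_camera(n); print(n,c['fx'],np.round(c['origin'],3))
    cv2.imwrite(f'pics/{n}.png',c['img'][:,:,::-1])
    for t,z in Z.items():
        for r in search_frame(n,t)[:3]:
            print(t,round(r['score'],2),np.round(r['pixel']),np.round(pix2world(c,r['pixel'],z),3))
E
python3 m.py; python3 -c "
import cv2,numpy as np
cv2.imwrite('pics/a.png',cv2.resize(np.vstack([cv2.imread('pics/scene.png'),cv2.imread('pics/top.png')]),(400,600)))"
```

```text
scene 438.70338533108406 [ 1.182 -0.14   0.903]
collar_red 0.85 [218. 265.] [ 0.617 -0.16   0.093]
collar_green 0.58 [271. 259.] [ 0.621 -0.042  0.093]
cap_1 0.91 [272. 228.] [ 0.608 -0.038  0.185]
cap_1 0.76 [212. 230.] [ 0.591 -0.162  0.185]
lever_pad 0.91 [335. 216.] [0.561 0.119 0.135]
lever_pad 0.65 [102. 292.] [ 0.669 -0.394  0.135]
beaker 0.85 [342. 296.] [0.726 0.096 0.065]
beaker 0.48 [274. 258.] [ 0.603 -0.034  0.065]
candle 0.84 [165. 262.] [ 0.592 -0.275  0.1  ]
mug_blue 0.81 [435. 195.] [0.465 0.431 0.05 ]
mug_green 0.64 [344. 296.] [0.721 0.103 0.05 ]
mug_green 0.55 [463. 258.] [0.67  0.412 0.05 ]
mug_green 0.47 [303. 277.] [0.656 0.026 0.05 ]
soap_bottle 0.86 [ 95. 225.] [ 0.439 -0.443  0.08 ]
spice_jar 0.64 [104. 294.] [ 0.62  -0.419  0.05 ]
bowl 0.8 [382. 164.] [0.305 0.343 0.03 ]
bowl 0.39 [433. 196.] [0.452 0.438 0.03 ]
spout 0.58 [300. 277.] [0.685 0.01  0.098]
spout 0.2 [378. 164.] [0.371 0.296 0.098]
top 454.41581896990044 [ 0.389 -0.014  1.403]
collar_red 0.47 [328. 195.] [ 0.539 -0.138  0.093]
collar_green 0.67 [292. 193.] [ 0.544 -0.033  0.093]
cap_1 0.83 [294. 174.] [ 0.583 -0.038  0.185]
cap_1 0.69 [339. 172.] [ 0.589 -0.16   0.185]
lever_pad 0.74 [241. 182.] [0.566 0.112 0.135]
lever_pad 0.72 [172. 270.] [0.319 0.299 0.135]
lever_pad 0.34 [434. 239.] [ 0.411 -0.428  0.135]
beaker 0.51 [252. 131.] [0.73  0.088 0.065]
candle 0.6 [376. 195.] [ 0.537 -0.275  0.1  ]
mug_blue 0.69 [137. 218.] [0.467 0.427 0.05 ]
mug_green 0.74 [325. 188.] [ 0.563 -0.132  0.05 ]
mug_green 0.64 [146. 153.] [0.666 0.408 0.05 ]
mug_green 0.4 [242. 183.] [0.577 0.118 0.05 ]
soap_bottle 0.89 [434. 241.] [ 0.408 -0.447  0.08 ]
spice_jar 0.63 [250. 131.] [0.735 0.095 0.05 ]
spice_jar 0.61 [420. 173.] [ 0.613 -0.416  0.05 ]
spice_jar 0.38 [436. 239.] [ 0.413 -0.464  0.05 ]
bowl 0.31 [374. 197.] [ 0.539 -0.284  0.03 ]
spout 0.73 [268. 176.] [0.592 0.037 0.098]
```

View pics/scene.png

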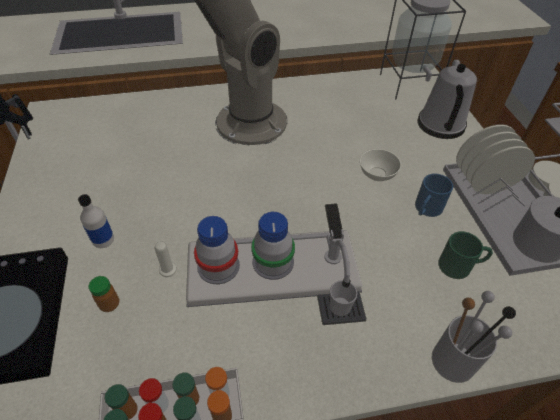

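View pics/top.png

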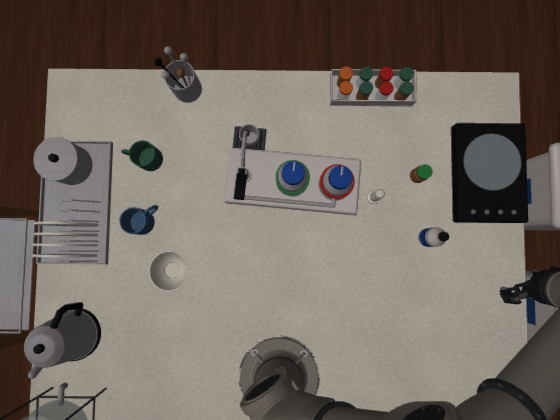

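Red collar is at scene (217,255), top (337,180), on the canister away from the tap; green sits in the middle, and the lever is at top (240,183) pointing to the robot. Next I fit the station pose.

```bash
cat > fit.py <<'E'
from h import *
from scipy.optimize import least_squares
obs=[]
Y={'far':-.115,'near':.015}
for n in ['scene','top']:
    c=viewer.read_camera(n); img=c['img'].astype(int)
    for r in cut_out(n,'cap_1')[:2]:
        m=r['pixels']; ys,xs=np.nonzero(m); 
        ww=pix2world(c,(xs.mean(),ys.mean()),.175)
        k='far' if ww[1]<-.1 else 'near'
        obs.append((c,Y[k],np.array([xs.mean(),ys.mean()]))); print(n,k,m.sum(),obs[-1][2],(xs.min(),xs.max(),ys.min(),ys.max()))
    for r in cut_out(n,'lever')[:1]:
        ys,xs=np.nonzero(r['pixels']); print(n,'lever',xs.mean(),ys.mean(),(xs.min(),xs.max(),ys.min(),ys.max()),pix2world(c,(xs.mean(),ys.mean()),.13))
    C=c
t=np.linspace(0,2*np.pi,60)
def S(p,x,y,z): 
    a=p[2]; return np.array([p[0]+np.cos(a)*x-np.sin(a)*y,p[1]+np.sin(a)*x+np.cos(a)*y,z])
def cent(c,p,y):
    P=[proj(c,S(p,.031*np.cos(u),y+.031*np.sin(u),z)) for u in t for z in (.153,.185)]
    h=cv2.convexHull(np.array(P,np.float32)); M=cv2.moments(h); return np.array([M['m10'],M['m01']])/M['m00'],h
f=lambda p:np.concatenate([cent(c,p,y)[0]-o for c,y,o in obs])
s=least_squares(f,[.59,-.05,0]); p=s.x; print(p,np.round(s.fun,2))
for nm,q in dict(red=(0,-.115,.185),green=(0,.015,.185),pad=(-.062,.16,.135),spout=(.115,.16,.098),bend=(0,.16,.131)).items():
    print(nm,np.round(S(p,*q),4),np.round(proj(C,S(p,*q)),1))
for c,y,o in obs: print(y, cv2.boundingRect(cent(c,p,y)[1]))
E
python3 fit.py
```

```text
scene far 770 [212.71298701 231.11038961] (np.int64(197), np.int64(228), np.int64(216), np.int64(246))
scene near 787 [272.4815756  226.69758577] (np.int64(258), np.int64(287), np.int64(211), np.int64(243))
scene lever 333.6954314720812 219.5736040609137 (np.int64(325), np.int64(341), np.int64(204), np.int64(238)) [0.56500739 0.11417025 0.13      ]
top far 436 [339.06651376 177.06422018] (np.int64(328), np.int64(350), np.int64(166), np.int64(189))
top near 476 [292.19957983 172.27731092] (np.int64(281), np.int64(304), np.int64(160), np.int64(185))
top lever 282.6056338028169 185.6056338028169 (np.int64(275), np.int64(299), np.int64(172), np.int64(193)) [ 0.55879758 -0.00627986  0.13      ]
[ 0.58721878 -0.04741715 -0.03621879] [-0.11  0.65  0.45 -1.6   0.67 -1.74  0.01  0.88]
red [ 0.5831 -0.1623  0.185 ] [340.3 174.5]
green [ 0.5878 -0.0324  0.185 ] [292.3 172.4]
pad [0.5311 0.1147 0.135 ] [239.4 194.8]
spout [0.7079 0.1083 0.098 ] [243.9 136. ]
bend [0.593  0.1125 0.131 ] [240.7 173.2]
-0.115 (197, 215, 31, 33)
0.015 (258, 209, 30, 32)
-0.115 (327, 163, 25, 25)
0.015 (280, 161, 24, 25)
```

```bash
python3 -m crank '[{"delta_rot":[0,0,0],"xyz":[0.26,-0.26,-0.05],"fingers":1},{"delta_rot":[0,0,0],"xyz":[0.26,-0.26,-0.05],"fingers":1},{"delta_rot":[0,0,0],"xyz":[0.26,-0.26,-0.05],"fingers":1},{"delta_rot":[0,0,0],"xyz":[0.26,-0.26,-0.05],"fingers":1},{"delta_rot":[0,0,0],"xyz":[0.5,-0.53,-0.05],"fingers":1},{"delta_rot":[0,0,0],"xyz":[0.5,-0.53,-0.05],"fingers":1},{"delta_rot":[0,0,0],"xyz":[0.5,-0.53,-0.05],"fingers":1},{"delta_rot":[0,0,0],"xyz":[0.5,-0.53,-0.05],"fingers":1},{"delta_rot":[0,0,0],"xyz":[0.5,-0.53,-0.05],"fingers":1},{"delta_rot":[0,0,0],"xyz":[0.5,-0.53,-0.05],"fingers":1}]' 30
```

```text
t: 2.7
eef_pos: [0.449, -0.1228, 0.2718]
tool_rot: [0.0, 0.972, 0.233, 0.0]
contact_force: [1.7, -0.8, 0.9]
gripper_width: 0.002
grasp_force: 0.0
```

```bash
python3 -m crank '[{"delta_rot":[0,0,0],"xyz":[0.17,-0.165,0],"fingers":1},{"delta_rot":[0,0,0],"xyz":[0.17,-0.165,0],"fingers":1},{"delta_rot":[0,0,0],"xyz":[0.17,-0.165,0],"fingers":1},{"delta_rot":[0,0,0],"xyz":[0.17,-0.165,0],"fingers":1},{"delta_rot":[0,0,0],"xyz":[0.17,-0.165,0],"fingers":1},{"delta_rot":[0,0,0],"xyz":[0.17,-0.165,0],"fingers":1},{"delta_rot":[0,0,0],"xyz":[0.17,-0.165,0],"fingers":1},{"delta_rot":[0,0,0],"xyz":[0.17,-0.165,0],"fingers":1}]'
python3 - <<'E'
from h import *
c=viewer.read_camera('wrist'); o=telemetry.get_obs(); print(o['eef_pos'],o['q'].round(2) if hasattr(o['q'],'round') else o['q'],c['fx'],c['origin'],R(c['rotation']).round(2))
im=c['img'][:,:,::-1].copy()
for r in search_frame('wrist','lever_pad')[:2]: print(r, pix2world(c,r['pixel'],.135))
t=proj(c,o['eef_pos']); print('tcp px',t)
p=proj(c,[.531,.115,.135]); cv2.circle(im,tuple(int(v) for v in p),4,(0,0,255),1)
cv2.imwrite('pics/w1.png',im)
E
```

```text
t: 3.5
eef_pos: [0.5253, 0.098, 0.2711]
tool_rot: [0.0, 0.973, 0.232, -0.0]
contact_force: [0.0, -0.6, 0.6]
gripper_width: -0.004
grasp_force: 0.0
[0.5253294  0.09778746 0.27121442] [ 0.07  0.24 -0.44  1.82  0.11  1.11 -1.51] 308.0803117488048 [0.58917473 0.13040735 0.41381889] [[ 0.45  0.86  0.25]
 [-0.89  0.43  0.13]
 [ 0.   -0.28  0.96]]
{'pixel': [281.8, 151.2], 'score': 0.88} [0.56330581 0.11696853 0.135     ]
tcp px [281.97918966 263.85802761]
```

View pics/w1.png

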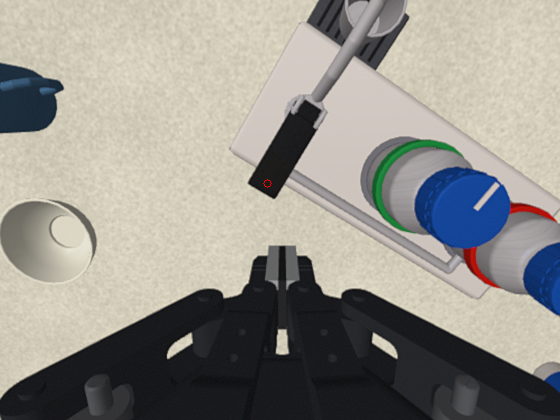

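Lever runs from its tip at (262,191) to the hinge at about (308,108); my dot at (267,183) sits too near the tip. Base corners are at (230,150), (480,298) and (305,22).

Run:
```python
from h import *
c=viewer.read_camera('wrist')
for n,px,z in [('tip',(262,191),.139),('tipL',(249,183),.139),('tipR',(275,198),.139),('c1',(230,152),.035),('c2',(478,300),.035),('c3',(305,22),.035)]:
    print(n,pix2world(c,px,z).round(4))
g=lambda a,b,z:pix2world(c,b,z)-pix2world(c,a,z)
e=g((230,150),(478,299),.035);print('yaw edge',np.arctan2(e[0],-e[1])*-1)
m=cut_out('wrist','lever')[0]['pixels']; ys,xs=np.nonzero(m); pts=np.array([pix2world(c,p,.131)[:2] for p in zip(xs,ys)],np.float32); print(cv2.minAreaRect(pts),len(pts))
for r in cut_out('wrist','cap_1')[:2]:
    ys,xs=np.nonzero(r['pixels']); print('cap',r['score'],xs.mean(),ys.mean(),pix2world(c,(xs.mean(),ys.mean()),.172))
```

```text
tip [0.5234 0.1168 0.139 ]
tipL [0.5248 0.1306 0.139 ]
tipR [0.5229 0.1032 0.139 ]
c1 [0.5248 0.1678 0.035 ]
c2 [ 0.4939 -0.2275  0.035 ]
c3 [0.69   0.1522 0.035 ]
yaw edge 0.08033565388552165
((0.5659084916114807, 0.11483384668827057), (0.029749268665909767, 0.09074896574020386), 86.38359069824219) 3023
cap 0.97 544.2959595959596 276.80454545454546 [ 0.57341518 -0.13603039  0.172     ]
cap 0.59 461.5190226303706 205.9329288291243 [ 0.59360706 -0.03267068  0.172     ]
```

```bash
python3 -m crank '[{"delta_rot":[0,0,0],"xyz":[0.024,-0.007,0.04],"fingers":1},{"delta_rot":[0,0,0],"xyz":[0.024,-0.007,0.08],"fingers":1},{"delta_rot":[0,0,0],"xyz":[0.024,-0.007,0.115],"fingers":1},{"delta_rot":[0,0,0],"xyz":[0.024,-0.007,0.128],"fingers":1},{"delta_rot":[0,0,0],"xyz":[0.024,-0.007,0.135],"fingers":1},{"delta_rot":[0,0,0],"xyz":[0.024,-0.007,0.142],"fingers":1},{"delta_rot":[0,0,0],"xyz":[0.024,-0.007,0.148],"fingers":1},{"delta_rot":[0,0,0],"xyz":[0.024,-0.007,0.148],"fingers":1}]'
```

```text
t: 4.55
eef_pos: [0.5443, 0.1168, 0.1244]
tool_rot: [0.0, 0.972, 0.233, 0.001]
contact_force: [-3.8, -0.7, 7.1]
gripper_width: 0.004
grasp_force: 3.4
```

```bash
python3 -m crank '[{"delta_rot":[0,0,0],"xyz":[0,0,0.004],"fingers":1},{"delta_rot":[0,0,0],"xyz":[0,0,0.008],"fingers":1},{"delta_rot":[0,0,0],"xyz":[0,0,0.010],"fingers":1},{"delta_rot":[0,0,0],"xyz":[0,0,0.010],"fingers":1}]'
```

```text
t: 4.95
eef_pos: [0.5448, 0.1169, 0.1169]
tool_rot: [0.001, 0.972, 0.233, 0.001]
contact_force: [-9.0, -2.4, 22.5]
gripper_width: 0.0
grasp_force: 11.6
```

```bash
python3 -m crank '[{"delta_rot":[0,0,0],"xyz":[0,0,0.001],"fingers":1},{"delta_rot":[0,0,0],"xyz":[0,0,0.001],"fingers":1},{"delta_rot":[0,0,0],"xyz":[0,0,0.001],"fingers":1},{"delta_rot":[0,0,0],"xyz":[0,0,0.001],"fingers":1},{"delta_rot":[0,0,0],"xyz":[0,0,0.001],"fingers":1},{"delta_rot":[0,0,0],"xyz":[0,0,0.001],"fingers":1},{"delta_rot":[0,0,0],"xyz":[0,0,0.001],"fingers":1},{"delta_rot":[0,0,0],"xyz":[0,0,0.001],"fingers":1},{"delta_rot":[0,0,0],"xyz":[0,0,0.001],"fingers":1},{"delta_rot":[0,0,0],"xyz":[0,0,0.001],"fingers":1}]'
python3 - <<'E'
from h import *
c=viewer.read_camera('wrist'); cv2.imwrite('pics/w2.png',c['img'][:,:,::-1])
E
```

```text
t: 5.95
eef_pos: [0.5448, 0.117, 0.1167]
tool_rot: [0.001, 0.972, 0.233, 0.002]
contact_force: [-10.9, -3.2, 29.0]
gripper_width: -0.001
grasp_force: 15.1
```

View pics/w2.png

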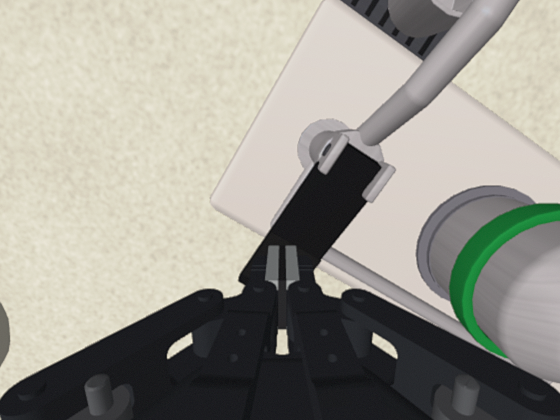

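Wrist view shows the lever under the shut fingertips (280,255), flush to its stop with force rising and no further motion. Now up and over to the red cap.

```bash
python3 -m crank '[{"delta_rot":[0,0,0],"xyz":[0,0,-0.04],"fingers":1},{"delta_rot":[0,0,0],"xyz":[0,0,-0.09],"fingers":1},{"delta_rot":[0,0,-8],"xyz":[0,0,-0.13],"fingers":1},{"delta_rot":[0,0,-16],"xyz":[-0.01,0.03,-0.16],"fingers":-1},{"delta_rot":[0,0,-24],"xyz":[-0.03,0.08,-0.16],"fingers":-1},{"delta_rot":[0,0,-32],"xyz":[-0.05,0.13,-0.16],"fingers":-1},{"delta_rot":[0,0,-40],"xyz":[-0.07,0.175,-0.16],"fingers":-1},{"delta_rot":[0,0,-48],"xyz":[-0.085,0.22,-0.16],"fingers":-1},{"delta_rot":[0,0,-48],"xyz":[-0.1,0.26,-0.16],"fingers":-1},{"delta_rot":[0,0,-48],"xyz":[-0.11,0.288,-0.16],"fingers":-1}]'
python3 -m crank '[{"delta_rot":[0,0,0],"xyz":[0,0,0],"fingers":-1},{"delta_rot":[0,0,0],"xyz":[0,0,0],"fingers":-1},{"delta_rot":[0,0,0],"xyz":[0,0,0],"fingers":-1}]'
python3 - <<'E'
from h import *
c=viewer.read_camera('wrist'); cv2.imwrite('pics/w3.png',c['img'][:,:,::-1])
for t in ['cap_1','lever','collar_red']:
  for r in cut_out('wrist',t)[:2]:
    ys,xs=np.nonzero(r['pixels']); print(t,r['score'],len(xs),xs.mean(),ys.mean(),(xs.min(),xs.max(),ys.min(),ys.max()))
for n,p in dict(red=[.5857,-.164,.185],fit=[.583,-.162,.185]).items(): print(n,proj(c,p))
print(telemetry.get_obs()['eef_pos'],proj(c,telemetry.get_obs()['eef_pos']))
E
```

```text
t: 7.0
eef_pos: [0.5765, -0.1942, 0.2737]
tool_rot: [0.002, 0.794, 0.607, 0.0]
contact_force: [0.8, -0.6, 0.2]
gripper_width: 1.004
grasp_force: 0.0
t: 7.3
eef_pos: [0.5767, -0.1882, 0.2731]
tool_rot: [0.0, 0.793, 0.609, 0.001]
contact_force: [-0.3, 0.8, -0.3]
gripper_width: 1.0
grasp_force: 0.0
cap_1 0.56 3395 245.73549337260678 19.879528718703977 (np.int64(197), np.int64(290), np.int64(0), np.int64(48))
collar_red 0.72 1098 278.37887067395263 136.6520947176685 (np.int64(231), np.int64(327), np.int64(113), np.int64(189))
collar_red 0.24 5131 277.8616254141493 176.14246735529136 (np.int64(238), np.int64(318), np.int64(135), np.int64(216))
red [283.83485257 179.746989  ]
fit [279.72585932 178.14278206]
[ 0.5765274  -0.18845894  0.27266471] [279.96153891 263.01586973]
```

View pics/w3.png

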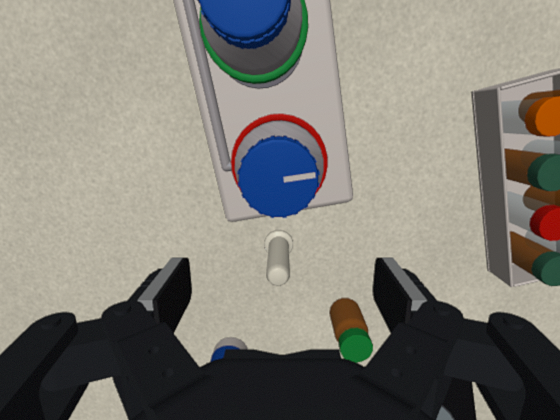

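Red-collared cap is at (278,176), its mark pointing right; candle is below at (278,258).

Run:
```python
from h import *
from scipy.optimize import least_squares
c=viewer.read_camera('wrist'); im=c['img'].astype(int)
m=((im[...,2]>im[...,0]+50)&(im[...,2]>im[...,1]+25)).astype(np.uint8)
n,l,s,ce=cv2.connectedComponentsWithStats(m)
k=[i for i in range(1,n) if s[i,4]>1500 and ce[i][1]>100 and ce[i][1]<230][0]; print(s[k],ce[k])
cnt=cv2.findContours((l==k).astype(np.uint8),0,1)[0]; h0=cv2.convexHull(max(cnt,key=len)); M=cv2.moments(h0); o=np.array([M['m10'],M['m01']])/M['m00']
t=np.linspace(0,6.283,80)
def hull(p): return cv2.convexHull(np.array([proj(c,[p[0]+.031*np.cos(u),p[1]+.031*np.sin(u),z]) for u in t for z in (.153,.185)],np.float32))
def f(p):
    M=cv2.moments(hull(p)); return np.array([M['m10'],M['m01']])/M['m00']-o
r=least_squares(f,[.585,-.163]); print(r.x,cv2.boundingRect(hull(r.x)))
e=telemetry.get_obs(); T=R(e['tool_rot']); print(e['eef_pos'],T.round(3),T.T@(np.r_[r.x,.160]-e['eef_pos']))
```

```text
[ 238  135   82   82 4913] [277.62711174 176.11439039]
[ 0.58170858 -0.1620677 ] (237, 134, 83, 84)
[ 0.57645976 -0.18879191  0.27255993] [[ 0.257  0.966  0.   ]
 [ 0.966 -0.257 -0.   ]
 [ 0.     0.    -1.   ]] [ 0.02717137 -0.00185518  0.11255997]
```

```bash
python3 -m crank '[{"delta_rot":[0,0,0],"xyz":[0.027,-0.002,0.03],"fingers":-1},{"delta_rot":[0,0,0],"xyz":[0.027,-0.002,0.065],"fingers":-1},{"delta_rot":[0,0,0],"xyz":[0.027,-0.002,0.09],"fingers":-1},{"delta_rot":[0,0,0],"xyz":[0.027,-0.002,0.105],"fingers":-1},{"delta_rot":[0,0,0],"xyz":[0.027,-0.002,0.114],"fingers":-1},{"delta_rot":[0,0,0],"xyz":[0.027,-0.002,0.114],"fingers":-1},{"delta_rot":[0,0,0],"xyz":[0.027,-0.002,0.114],"fingers":-1}]' 35
python3 -m crank '[{"delta_rot":[0,0,0],"xyz":[0,0,0],"fingers":1},{"delta_rot":[0,0,0],"xyz":[0,0,0],"fingers":1},{"delta_rot":[0,0,0],"xyz":[0,0,0],"fingers":1},{"delta_rot":[0,0,0],"xyz":[0,0,0],"fingers":1},{"delta_rot":[0,0,0],"xyz":[0,0,0],"fingers":1},{"delta_rot":[0,0,0],"xyz":[0,0,0],"fingers":1},{"delta_rot":[0,0,0],"xyz":[0,0,0],"fingers":1}]' 35
```

```text
t: 8.25
eef_pos: [0.5821, -0.1635, 0.1593]
tool_rot: [0.001, 0.794, 0.609, 0.001]
contact_force: [-0.7, -0.1, -0.1]
gripper_width: 1.001
grasp_force: 0.0
t: 8.95
eef_pos: [0.5819, -0.1635, 0.1597]
tool_rot: [0.001, 0.794, 0.608, 0.0]
contact_force: [-2.2, -0.5, 5.8]
gripper_width: 0.713
grasp_force: 37.0
```

```bash
python3 -m crank '[{"delta_rot":[0,0,-4],"xyz":[0,0,-0.0003],"fingers":1},{"delta_rot":[0,0,-8],"xyz":[0,0,-0.0006],"fingers":1},{"delta_rot":[0,0,-12],"xyz":[0,0,-0.001],"fingers":1},{"delta_rot":[0,0,-12],"xyz":[0,0,-0.001],"fingers":1}]'
python3 - <<'E'
from h import *
o=telemetry.get_obs(); print(o['torque'],o['joint_torque'])
c=viewer.read_camera('wrist'); cv2.imwrite('pics/w4.png',c['img'][:,:,::-1])
E
```

```text
t: 9.35
eef_pos: [0.5806, -0.1615, 0.1598]
tool_rot: [-0.001, 0.725, 0.688, 0.0]
contact_force: [-4.1, 5.0, 4.6]
gripper_width: 0.716
grasp_force: 37.3
[ 1.04639084  0.926336   -0.71723485] [  1.62901752 -52.49143124  -3.62790786 -26.10471368   1.73805747
  -1.24850437   1.27278764]
```

View pics/w4.png

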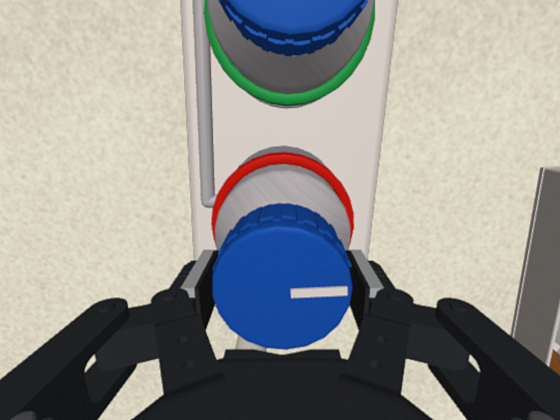

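```bash
cat > mark.py <<'E'
from h import *
def mark():
    c=viewer.read_camera('wrist'); im=c['img'].astype(int)
    m=(im.min(2)>170).astype(np.uint8); m[:230]=0; m[345:]=0; m[:,:222]=0; m[:,345:]=0
    n,l,s,ce=cv2.connectedComponentsWithStats(m)
    b=((im[...,2]>im[...,0]+50)).astype(np.uint8)
    k=max(range(1,n),key=lambda i:s[i,4] if s[i,4]<1500 else 0)
    ys,xs=np.nonzero(l==k); P=np.array([pix2world(c,p,.187)[:2] for p in zip(xs,ys)],np.float32)
    vx,vy,*_=cv2.fitLine(P,2,0,.01,.01).ravel()
    o=telemetry.get_obs(); T=R(o['tool_rot'])
    print('mark deg %.1f'%np.degrees(np.arctan2(vy,vx)),s[k],'tool %.1f'%np.degrees(np.arctan2(T[1,0],T[0,0])),'tz',round(o['torque'][2],2),'F',o['contact_force'].round(1),'z',o['eef_pos'].round(4),'t',o['t'])
mark()
E
python3 mark.py
python3 - <<'E'
from h import *
# w3 mark at known camera: tool axes then
c=viewer.read_camera('wrist'); o=telemetry.get_obs();T=R(o['tool_rot'])
# camera pose relative to tool, transferred to pose of w3
T3=R([0,.793,.609,.001]); p3=np.array([.5765,-.1885,.2727])
A=T.T@R(c['rotation']); b=T.T@(np.array(c['origin'])-o['eef_pos'])
c3=dict(c); q=Rotation.from_matrix(T3@A).as_quat(); c3['rotation']=np.roll(q,1); c3['origin']=p3+T3@b
d=pix2world(c3,(316,176),.187)-pix2world(c3,(284,180.5),.187); print('w3 mark',np.degrees(np.arctan2(d[1],d[0])))
E
```

```text
mark deg 0.0 [291 287  54  11 433] tool 86.9 tz -0.77 F [-4.3  4.8  4.5] z [ 0.5806 -0.1615  0.1598] t 9.45
w3 mark -6.830250283563179
```

```bash
python3 -m crank '[{"delta_rot":[0,0,-5],"xyz":[0,0,0],"fingers":1},{"delta_rot":[0,0,-10],"xyz":[0,0,0],"fingers":1},{"delta_rot":[0,0,-10],"xyz":[0,0,0],"fingers":1}]'; python3 mark.py
```

```text
t: 9.8
eef_pos: [0.5805, -0.162, 0.1596]
tool_rot: [-0.001, 0.662, 0.749, 0.0]
contact_force: [-3.5, 4.1, 3.5]
gripper_width: 0.713
grasp_force: 38.6
mark deg 0.0 [291 290  54  14 443] tool 96.9 tz -0.64 F [-4.1  4.4  3. ] z [ 0.5805 -0.162   0.1596] t 9.85
```

The cap stopped dead that way (mark didn't move, fingers slipped), so turn the other way, rising with the thread.

```bash
python3 -m crank '[{"delta_rot":[0,0,8],"xyz":[0,0,0],"fingers":1},{"delta_rot":[0,0,16],"xyz":[0,0,-0.0008],"fingers":1},{"delta_rot":[0,0,24],"xyz":[0,0,-0.0015],"fingers":1},{"delta_rot":[0,0,24],"xyz":[0,0,-0.0015],"fingers":1}]'; python3 mark.py
```

```text
t: 10.25
eef_pos: [0.5816, -0.1632, 0.1612]
tool_rot: [0.0, 0.804, 0.594, 0.0]
contact_force: [0.8, 1.5, -0.9]
gripper_width: 0.71
grasp_force: 38.3
mark deg -23.9 [291 290  54  14 433] tool 73.2 tz -0.01 F [ 0.1  0.4 -0.5] z [ 0.5816 -0.1632  0.1612] t 10.3
```

Runs freely (mark −24° with the tool). Continue.

```bash
python3 -m crank '[{"delta_rot":[0,0,8],"xyz":[0,0,-0.0007],"fingers":1},{"delta_rot":[0,0,16],"xyz":[0,0,-0.0014],"fingers":1},{"delta_rot":[0,0,24],"xyz":[0,0,-0.0021],"fingers":1},{"delta_rot":[0,0,32],"xyz":[0,0,-0.0028],"fingers":1},{"delta_rot":[0,0,40],"xyz":[0,0,-0.0035],"fingers":1},{"delta_rot":[0,0,48],"xyz":[0,0,-0.0043],"fingers":1},{"delta_rot":[0,0,55],"xyz":[0,0,-0.005],"fingers":1},{"delta_rot":[0,0,55],"xyz":[0,0,-0.005],"fingers":1}]'; python3 mark.py
```

```text
t: 11.1
eef_pos: [0.5815, -0.1633, 0.166]
tool_rot: [0.0, 0.988, 0.157, 0.0]
contact_force: [0.3, -0.6, -1.1]
gripper_width: 0.718
grasp_force: 38.3
mark deg -78.7 [291 291  54  13 446] tool 18.3 tz -0.04 F [-0.8 -0.3 -0.3] z [ 0.5814 -0.1633  0.1659] t 11.15
```

```bash
python3 -m crank '[{"delta_rot":[0,0,3],"xyz":[0,0,-0.001],"fingers":1},{"delta_rot":[0,0,3],"xyz":[0,0,-0.004],"fingers":1},{"delta_rot":[0,0,3],"xyz":[0,0,-0.008],"fingers":1},{"delta_rot":[0,0,3],"xyz":[0,0,-0.008],"fingers":1}]'
```

```text
t: 11.55
eef_pos: [0.5818, -0.1635, 0.1745]
tool_rot: [0.0, 0.991, 0.131, 0.001]
contact_force: [0.0, -1.3, -0.9]
gripper_width: 0.714
grasp_force: 38.3
```

```bash
python3 -m crank '[{"delta_rot":[0,0,0],"xyz":[0,0,-0.01],"fingers":1},{"delta_rot":[0,0,0],"xyz":[0,0,-0.02],"fingers":1},{"delta_rot":[0,0,0],"xyz":[0,0,-0.03],"fingers":1},{"delta_rot":[0,0,0],"xyz":[0,0,-0.038],"fingers":1},{"delta_rot":[0,0,0],"xyz":[0,0,-0.038],"fingers":1},{"delta_rot":[0,0,0],"xyz":[0,0,-0.038],"fingers":1},{"delta_rot":[0,0,0],"xyz":[0,0,-0.038],"fingers":1},{"delta_rot":[0,0,0],"xyz":[0,0,-0.038],"fingers":1}]'
python3 - <<'E'
from h import *
c=viewer.read_camera('scene'); cv2.imwrite('pics/s2.png',c['img'][130:350,130:420,::-1].repeat(2,0).repeat(2,1))
E
```

```text
t: 12.35
eef_pos: [0.581, -0.1633, 0.2112]
tool_rot: [-0.0, 0.991, 0.13, -0.0]
contact_force: [0.4, 0.1, -0.1]
gripper_width: 0.717
grasp_force: 38.3
```

View pics/s2.png

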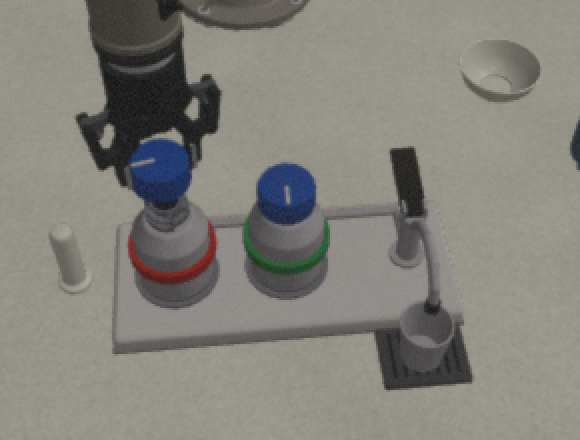

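The crop shows the red canister's cap held above its bare neck (160,170), the green cap still seated and the lever up.

```bash
python3 -c "
from station import job; print(job.hand_in())"
```

```text
the job is handed in; nothing more can be done
None
```

The job is handed in: I held the lever on its stop for over a second and it came back up, and the red-collared canister's cap is unscrewed and held level about 5 cm above its seat; the hand-in returned no verdict.

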